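Complete the pair of lenses in the job tray

TASK

The job tray (the open red tray with two lens seats side by side) already has one lens of a pair on one of its two rests. From the three lenses on the white sorting board pick the one with the same diameter as the lens in the tray and lay it flat and well centred on the tray's empty rest, same side up. Hold it by its edge only, never by its faces, and set it down gently rather than dropping it; leave the other lenses and everything else where they are.

Things in the scene. Friction and masses are not known exactly. Their poses are not given: they have to be found in the camera images.
- tray: red open job tray, fixed, 208 (x) by 263 mm (y), walls 4 mm thick and 22 mm high above the table, floor 4 mm thick. Two lens compartments side by side in y (each 130 by 126 mm inside, same-height wall between) and behind them (+x) one for spectacles. Origin on the table midway between its rests; x to the back, y left, z up. Stands left or right of the robot's centre line, yaw within 0.3 rad.
- seat_left (a point): centre of the top of the tray's left rest (65 mm to +y of the tray's origin): a fixed black rubber pedestal 32 mm across (foot 40 mm), 14 mm high on the tray floor, top 18 mm above the table; a lens overhangs it all round. At the start one of the tray's two rests carries a lens and the other is bare, at random.
- seat_right (a point): centre of the top of the tray's right rest (65 mm to -y of the tray's origin): a fixed black rubber pedestal 32 mm across (foot 40 mm), 14 mm high on the tray floor, top 18 mm above the table; a lens overhangs it all round. At the start one of the tray's two rests carries a lens and the other is bare, at random.
- board: white sorting board, fixed, plate 4 mm thick, 165 (x) by 290 mm (y), with three rests as in the tray (tops 18 mm above the table) at y = +95, 0, -95 mm, x = 0, each with a lens. A ridge, top 10 mm above the table, runs along y at x = +100 mm. Origin on the table under the middle rest; x to the back, y left. Stands on the other side from the tray.
- large_1: large lens (one of two alike): clear round glass disc lying flat, 64 mm across its white edge, 34 g nominal. Edge upright, from 1 to 7 mm above the underside; the faces (within 28 mm of the axis) stand 1 mm below and 2 mm above it, 9 mm thick in all. Origin: centre of underside, z up. Starts on one of the rests, on board or in tray, at random.
- large_2: large lens (one of two alike): clear round glass disc lying flat, 64 mm across its white edge, 34 g nominal. Edge upright, from 1 to 7 mm above the underside; the faces (within 28 mm of the axis) stand 1 mm below and 2 mm above it, 9 mm thick in all. Origin: centre of underside, z up. Starts on one of the rests, on board or in tray, at random.
- small_1: small lens (one of two alike): clear round glass disc lying flat, 48 mm across its white edge, 20 g nominal. Edge upright, from 1 to 7 mm above the underside; the faces (within 20 mm of the axis) stand 1 mm below and 2 mm above it, 9 mm thick in all. Origin: centre of underside, z up. Starts on one of the rests, on board or in tray, at random.
- small_2: small lens (one of two alike): clear round glass disc lying flat, 48 mm across its white edge, 20 g nominal. Edge upright, from 1 to 7 mm above the underside; the faces (within 20 mm of the axis) stand 1 mm below and 2 mm above it, 9 mm thick in all. Origin: centre of underside, z up. Starts on one of the rests, on board or in tray, at random.
- dropper: bystander: small white bottle with black cap, 30 mm across, 75 mm high, loose, standing upright between tray and board. Origin: centre of its underside.
- pen: bystander: black marker pen 118 mm long (along its y), 10 mm thick, lying loose on the board between the rests and the ridge. Origin: middle of its underside.
- specs_tray: bystander: folded black spectacles, 124 mm long (y), 22 mm deep, 34 mm high, loose in the tray's back compartment. Origin: underside, at the front rims.
- specs_table: bystander: folded copper-coloured spectacles of the same size, loose on the table behind the tray or board. Origin: underside, at the front rims.
- driver: bystander: small screwdriver, 130 mm long, lying loose on the table behind the tray and board. Origin: underside.
Things that resemble listed ones, but are neither listed nor needed, are in the scene too. What is shaped like the large_1 but black is not meant. What is shaped like the large_2 but purple is not meant.

How it is judged:
By the outcome, as a careful person would: the job done as asked, in the order asked, and still so for the second after the job is handed in, with the robot touching nothing.
It also fails if it takes over 35 s, if anything falls off the work surface, if the arm or the gripper's body presses on something with over 40 N, if the wrist force passes 120 N, or if a joint passes its speed limit or range.

ROBOT

A 6-joint arm with a two-finger parallel gripper is mounted at the origin on the work surface. World frame = base frame: x ahead of the robot, y to its left, z up, the work surface at z = 0. Lengths are in m, angles in rad, forces in N, time in s.
With the tool pointing down it reaches from about 0.35 to 0.875 m from the base axis. Payload 15.5 kg.
Tool frame: the origin (TCP) lies at the very end of the fingers, on their centre line; the grasp point (between the pads) lies 19 mm behind it; z points along the fingers, y is the line along which they close (so a half turn about z gives the same grasp; the last joint's range is limited). The gripper opens to 85 mm and grips with 20 to 120 N. Pads are 22 mm wide; open, the fingers measure 114 mm over their backs; the gripper's body (76 mm by 85 mm) begins 54 mm behind the grasp point. The pads swing forward as they close: fully open they stand 13 mm farther back than shut.
Start: joints at [1.052, 0.494, 1.345, -0, 1.302, -0.096], TCP at [0.257, 0.57, 0.231] pointing down, gripper open.
Joint ranges: [-2.91, 2.91], [-0.82, 2.16], [0.22, 2.67], [-1.22, 4.37], [0.12, 2.79], [-3.08, 3.08]. Speed limits (rad/s): [1.89, 1.89, 2.57, 3.01, 3.01, 3.01].

INTERFACE

Orientations are given as a rotation vector (axis times angle).
In Python, from station import get_obs, grab_frame, robot gives the robot as it stands.
- The arm moves only by the tool send_rows, never from a script. Its argument "rows" is a list of rows, each a list of 3 entries, a list of its own where there are three numbers: the shift along the tool's x, y, z scaled (see below), then the turn, a rotation vector about the tool's x, y, z scaled (see below), then the finger opening in mm, from 0 to 85.4. A call has 1 to 12 rows; each row shifts and turns the commanded pose from where the row before left it, along the tool's axes as they then stand; what a row does not reach is not made up. The controller multiplies each number of a shift by 2.5 cm and each number of a turn by 0.12 rad. A row lasts 1/12 s, in which the tool goes at most 41.7 mm and 7.16 degrees, less where a joint would pass 70% of its speed; a pose out of reach is approached as far as the arm can. A call with a number of a shift or a turn outside -1 to 1 is refused whole. A call with a gripper value outside its range is refused whole. The fingers move at their own pace and stop on an object; the grip force is fixed at half the most. Time passes only in rows, so rows that do not move let the fingers close. It gives the time, the measured TCP pose, the force, the opening and the grip force at its end, in the units of the state.
- get_obs(): the state, without advancing time (a new reading comes with each control period).
- grab_frame(name): name is "scene" or "top" or "wrist"; returns a dict with "color" (384x512x3 uint8, red, green, blue), "z_map" (384x512 float32, m along the optical axis (not along the pixel's ray), 0 where there is no reading), "camera_matrix" (3x3 intrinsics, pixels), "R" (3x3) and "t" (3): a world point X has camera coordinates R X + t. Camera axes: x right, y down, z forward; pixel columns grow to the right and rows downward; lengths in m; the calibration is good to about 2 mm. A picture is of the moment at which its call begins.
- robot.hand_in(): hands the job in; it is judged then, once.
The state is a dict: "t": time; "joints": joint angles; "joint_vel": joint speeds; "tau": joint torques, N m; "tcp_pos": TCP position; "eef_rot": TCP orientation; "force": force on the tool from outside, world axes, zero at the start; "torque": the same for the moment, N m; "width": opening from 0.0 (shut) to 1.0 (fully open); "gripper_force": force on a finger pad.
Only numpy, scipy, OpenCV 4.12 (cv2) and the standard library are available. Lean on these libraries where they do the work, as an engineer would, in place of code of your own. Each camera call takes 0.05 s, during which the arm holds its last target. There are 200 camera calls.

## Working session

There is one attempt and no reset: what is moved stays moved. The work goes in short steps, Python scripts to look and compute and a tool call to move; the robot and the scene stay as the last step left them, time stands still between calls to the robot, and variables do not carry over. Pictures are saved under pics/ and viewed, at most 13 in all, crops included, and the job is handed in when it is done.

Besides the shell and the picture viewer there is one more tool, called after "Call:" by a JSON object that holds its "fn" and its "kwargs". send_rows: Moves the arm, as the interface text tells. Shifts and turns lie within -1 to 1; 1 stands for 2.5 cm of shift or 0.12 rad of turn. Its arguments: {"type":"object","properties":{"rows":{"type":"array"}},"required":["rows"]}

```bash
mkdir -p pics; python3 - <<'E'
from station import get_obs, grab_frame
import cv2,numpy as np
o=get_obs(); print({k:np.round(o[k],3) for k in ('t','tcp_pos','eef_rot','width','force')})
for n in('top','scene'):
    f=grab_frame(n); cv2.imwrite(f'pics/{n}0.png',cv2.resize(f['color'][...,::-1],(800,600),interpolation=cv2.INTER_CUBIC)); np.savez(f'{n}0.npz',**f)
    print(n,f['camera_matrix'].round(1).tolist(),f['R'].round(3).tolist(),f['t'].round(3))
E
```

```text
{'t': np.float64(0.0), 'tcp_pos': array([0.257, 0.569, 0.231]), 'eef_rot': array([-6.610e-01, -3.071e+00,  2.000e-03]), 'width': np.float64(0.995), 'force': array([-0.652, -0.337, -0.461])}
top [[434.4, 0.0, 251.8], [0.0, 434.4, 188.7], [0.0, 0.0, 1.0]] [[0.01, -1.0, -0.009], [-0.998, -0.01, -0.069], [0.069, 0.01, -0.998]] [0.021 0.554 1.038]
scene [[390.3, 0.0, 249.0], [0.0, 390.3, 188.1], [0.0, 0.0, 1.0]] [[0.753, 0.658, -0.012], [0.378, -0.448, -0.81], [-0.539, 0.606, -0.586]] [-0.443 -0.169  1.282]
```

View pics/top0.png

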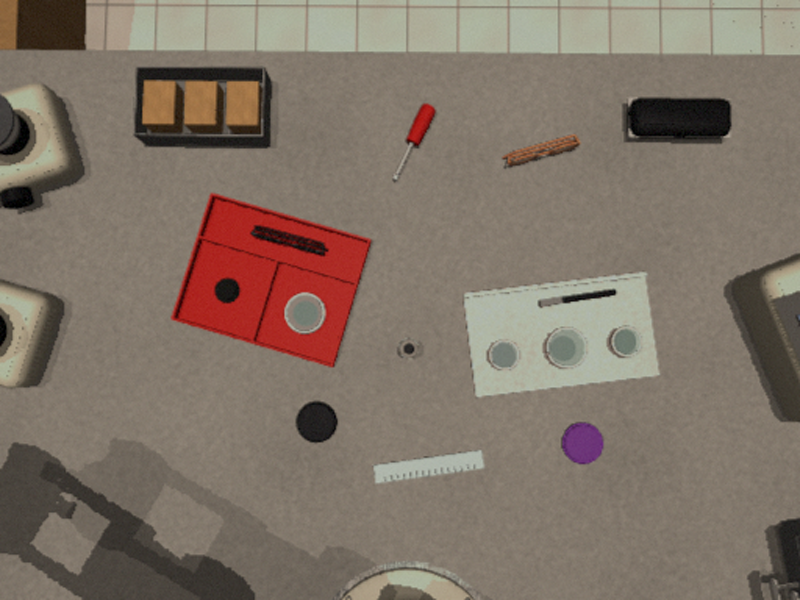

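The top view (800×600 pixels) shows the tray lens at (305,313) and the bare rest at (227,291). The three candidates on the board are at (503,354), (565,347) and (625,341). The middle one, about 41 px across, matches the tray lens at about 42 px, while the outer two are about 33 px. The black disc (317,421) and purple disc (582,442) are decoys. I'll measure and confirm in a crop.

```bash
cat > h.py <<'E'
import numpy as np,cv2
def ray(f,u,v,z):
    K,R,t=f['camera_matrix'],f['R'],f['t']
    c=-R.T@t; d=R.T@np.linalg.solve(K,[u,v,1.]); return c+d*(z-c[2])/d[2]
def proj(f,X):
    p=f['camera_matrix']@(f['R']@np.asarray(X)+f['t']); return p[:2]/p[2]
E
python3 - <<'E'
from h import *
f=dict(np.load('top0.npz')); c=f['color']; S=8
def crop(u,v,r=22):
    return cv2.resize(c[v-r:v+r,u-r:u+r],None,fx=S,fy=S,interpolation=cv2.INTER_CUBIC)
tiles=[]
for n,(u,v) in dict(tray=(195,200),L=(322,227),M=(362,222),R=(400,218)).items():
    im=crop(u,v); lab=cv2.cvtColor(im,cv2.COLOR_RGB2LAB).astype(int)
    # glass interior: darker than white rim/board & not red
    m=((lab[...,0]<185)&(lab[...,1]<135)).astype(np.uint8)
    cs,_=cv2.findContours(m,cv2.RETR_EXTERNAL,cv2.CHAIN_APPROX_NONE)
    k=min((q for q in cs if cv2.contourArea(q)>3000),key=lambda q:np.hypot(*(np.array(cv2.minEnclosingCircle(q)[0])-176)))
    e=cv2.fitEllipse(k); cv2.ellipse(im,e,(255,0,255),1)
    uu=(e[0][0]+.5)/S-.5+u-22; vv=(e[0][1]+.5)/S-.5+v-22
    p=ray(f,uu,vv,.025); print(n,np.round(e[1],1),np.array([uu,vv]).round(2),p.round(4))
    tiles.append(im)
# bare rest
hsv=cv2.cvtColor(c,cv2.COLOR_RGB2HSV); m=(hsv[...,2]<60).astype(np.uint8)
m2=np.zeros_like(m); m2[175:198,132:160]=m[175:198,132:160]; M=cv2.moments(m2,True); u,v=M['m10']/M['m00'],M['m01']/M['m00']
print('bare',u,v,M['m00'],ray(f,u,v,.018).round(4),ray(f,u,v,.010).round(4))
red=((hsv[...,1]>150)&((hsv[...,0]<8)|(hsv[...,0]>172))).astype(np.uint8)
cs,_=cv2.findContours(red,0,2); k=max(cs,key=cv2.contourArea); b=cv2.boxPoints(cv2.minAreaRect(k))
w=np.array([ray(f,*q,.022) for q in b]); print('tray corners',w.round(4).tolist())
tiles.append(crop(int(u),int(v)))
d=np.hstack(tiles[:2]),np.hstack(tiles[2:4]); im=np.vstack(d)
cv2.imwrite('pics/crop1.png',cv2.resize(im[...,::-1],(600,600)))
E
```

```text
tray [202.9 205.2] [194.74 200.  ] [0.5247 0.1642 0.025 ]
L [256.9 287. ] [327.45 227.51] [ 0.4618 -0.1562  0.025 ]
M [232.5 324.2] [358.02 224.43] [ 0.47   -0.2295  0.025 ]
R [297.7 329.6] [408.76 217.97] [ 0.4867 -0.3511  0.025 ]
bare 144.9943820224719 185.59550561797752 178.0 [0.559  0.2875 0.018 ] [0.5596 0.2896 0.01  ]
tray corners [[0.5132, 0.3725, 0.022], [0.7147, 0.3194, 0.022], [0.6405, 0.0626, 0.022], [0.4414, 0.1186, 0.022]]
```

View pics/crop1.png

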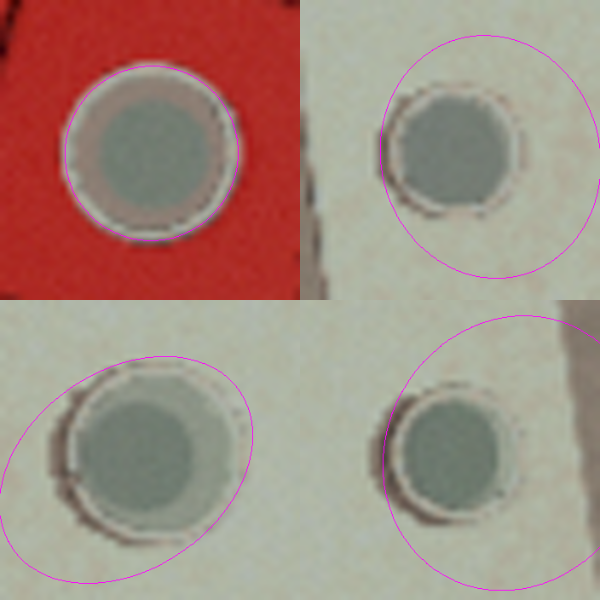

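The crop confirms it. The middle board lens (bottom-left tile, rim about 178 px) matches the tray lens (about 176 px), and the outer two (about 130 px) are small. My automatic ring fit failed on the white board, so I read the middle lens centre by eye at raw pixel (362.6,222.1). I'll move above it and refine with the wrist camera.

```bash
cat >> h.py <<'E'
from scipy.spatial.transform import Rotation as Ro
def shift(o,X):
    return Ro.from_rotvec(o['eef_rot']).inv().apply(np.asarray(X)-o['tcp_pos'])/.025
E
python3 - <<'E'
from h import *
from station import get_obs
f=dict(np.load('top0.npz')); o=get_obs()
p=ray(f,362.6,222.1,.025); print('lens',p.round(4)); print(Ro.from_rotvec(o['eef_rot']).as_matrix().round(4).tolist())
print(shift(o,[p[0],p[1],.19]).round(2))
E
```

```text
lens [ 0.4757 -0.2405  0.025 ]
[[-0.9115, 0.4112, -0.0006], [0.4112, 0.9115, -0.0009], [0.0001, -0.0011, -1.0]]
[-21.3  -25.93   1.66]
```

Call:
{"fn": "send_rows", "kwargs": {"rows": [[[-0.4,-0.5,0],[0,0,0],78],[[-0.75,-0.9,0.06],[0,0,0],78],[[-0.75,-0.9,0.06],[0,0,0],78],[[-0.75,-0.9,0.06],[0,0,0],78],[[-0.75,-0.9,0.06],[0,0,0],78],[[-0.75,-0.9,0.06],[0,0,0],78],[[-0.75,-0.9,0.06],[0,0,0],78],[[-0.75,-0.9,0.06],[0,0,0],78],[[-0.75,-0.9,0.06],[0,0,0],78],[[-0.75,-0.9,0.06],[0,0,0],78],[[-0.75,-0.9,0.06],[0,0,0],78],[[-0.75,-0.9,0.06],[0,0,0],78]]}}

```text
t: 1.1
tcp_pos: [0.3472, 0.2424, 0.2146]
eef_rot: [-0.66, -3.071, 0.0]
force: [0.6, 0.1, -0.5]
width: 0.919
gripper_force: 0.0
```

Call:
{"fn": "send_rows", "kwargs": {"rows": [[[-0.75,-0.9,0.06],[0,0,0],78],[[-0.75,-0.9,0.06],[0,0,0],78],[[-0.75,-0.9,0.06],[0,0,0],78],[[-0.75,-0.9,0.06],[0,0,0],78],[[-0.75,-0.9,0.06],[0,0,0],78],[[-0.75,-0.9,0.06],[0,0,0],78],[[-0.75,-0.9,0.06],[0,0,0],78],[[-0.75,-0.9,0.06],[0,0,0],78],[[-0.75,-0.9,0.06],[0,0,0],78],[[-0.75,-0.9,0.06],[0,0,0],78],[[-0.75,-0.9,0.06],[0,0,0],78],[[-0.75,-0.9,0.06],[0,0,0],78]]}}

```text
t: 2.1
tcp_pos: [0.4413, -0.0964, 0.1966]
eef_rot: [-0.661, -3.071, -0.0]
force: [-0.2, 0.4, 0.3]
width: 0.911
gripper_force: 0.0
```

Call:
{"fn": "send_rows", "kwargs": {"rows": [[[-0.75,-0.9,0.06],[0,0,0],78],[[-0.75,-0.9,0.06],[0,0,0],78],[[-0.75,-0.9,0.06],[0,0,0],78],[[-0.75,-0.9,0.06],[0,0,0],78],[[-0.5,-0.6,0.06],[0,0,0],78],[[0,0,0],[0,0,0],78],[[0,0,0],[0,0,0],78]]}}

```text
t: 2.68
tcp_pos: [0.4776, -0.2271, 0.1888]
eef_rot: [-0.663, -3.07, -0.001]
force: [-0.6, 0.2, -0.7]
width: 0.913
gripper_force: 0.0
```

```bash
python3 - <<'E'
from h import *
from station import get_obs,grab_frame
o=get_obs(); print({k:np.round(o[k],4) for k in ('t','tcp_pos','eef_rot','width','force')})
for n in('wrist','top'):
    f=grab_frame(n); np.savez(n+'1.npz',**f)
f=dict(np.load('wrist1.npz'))
print((-f['R'].T@f['t']).round(3),proj(f,[.4757,-.2405,.025]).round(1), shift(o,[.4757,-.2405,.19]).round(2))
cv2.imwrite('pics/w1.png',f['color'][...,::-1])
E
```

```text
{'t': np.float64(2.6833), 'tcp_pos': array([ 0.4776, -0.2271,  0.1888]), 'eef_rot': array([-6.6280e-01, -3.0701e+00, -6.0000e-04]), 'width': np.float64(0.9128), 'force': array([-0.5643,  0.2255, -0.6801])}
[ 0.415 -0.197  0.332] [241.2 179.8] [-0.15 -0.52 -0.05]
```

View pics/w1.png

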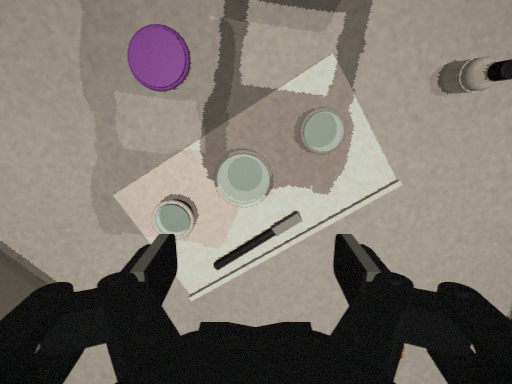

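The wrist view shows the large lens at about (243,178), the small lenses at (322,131) and (174,218), and the pen at (257,241). My top-view estimate projects to (241,180), so the two agree. I'll fit the ring precisely in both views.

```bash
cat >> h.py <<'E'
def ring(f,X,rm,zs=.025,half=14,name=None,S=6):
    """Hough circle of radius rm (m) near world point X in view f; returns world centre on plane zs"""
    u,v=proj(f,X); d=(f['R']@np.asarray(X)+f['t'])[2]; r=rm*f['camera_matrix'][0,0]/d
    h=int(r+half); u0,v0=int(u)-h,int(v)-h
    im=cv2.resize(f['color'][v0:v0+2*h,u0:u0+2*h],None,fx=S,fy=S,interpolation=cv2.INTER_CUBIC)
    g=cv2.GaussianBlur(cv2.createCLAHE(4,(4,4)).apply(cv2.cvtColor(im,cv2.COLOR_RGB2GRAY)),(0,0),2.5)
    c=cv2.HoughCircles(g,cv2.HOUGH_GRADIENT_ALT,1,3,param1=80,param2=.3,minRadius=int(r*S*.82),maxRadius=int(r*S*1.08))
    out=[]
    for q in ([] if c is None else c[0][:4]):
        a,b=(q[0]+.5)/S-.5+u0,(q[1]+.5)/S-.5+v0
        out.append((ray(f,a,b,zs).round(4).tolist(),round(float(q[2]/S/r),3)))
        cv2.circle(im,(int(q[0]),int(q[1])),int(q[2]),(255,0,255),1)
    if name: cv2.imwrite(name,im[...,::-1])
    return out
E
python3 - <<'E'
from h import *
for n in('wrist1','top0'):
    f=dict(np.load(n+'.npz')); print(n,ring(f,[.4757,-.2405,.025],.032,name=f'pics/r_{n}.png'))
f=dict(np.load('top0.npz')); print('tray',ring(f,[.5247,.1642,.025],.032))
a=cv2.imread('pics/r_wrist1.png');b=cv2.imread('pics/r_top0.png'); cv2.imwrite('pics/r1.png',np.hstack([cv2.resize(a,(400,400)),cv2.resize(b,(400,400))]))
E
```

```text
wrist1 [([0.4738, -0.2396, 0.025], 0.965), ([0.4765, -0.2371, 0.025], 0.939), ([0.475, -0.2415, 0.025], 0.945), ([0.475, -0.2388, 0.025], 0.989)]
top0 [([0.4761, -0.2412, 0.025], 0.994), ([0.4777, -0.2429, 0.025], 0.97), ([0.4792, -0.2309, 0.025], 0.979), ([0.4664, -0.2256, 0.025], 0.933)]
tray [([0.535, 0.1668, 0.025], 0.936), ([0.5337, 0.1684, 0.025], 0.928), ([0.5253, 0.1642, 0.025], 0.989), ([0.5204, 0.1697, 0.025], 0.986)]
```

View pics/r1.png

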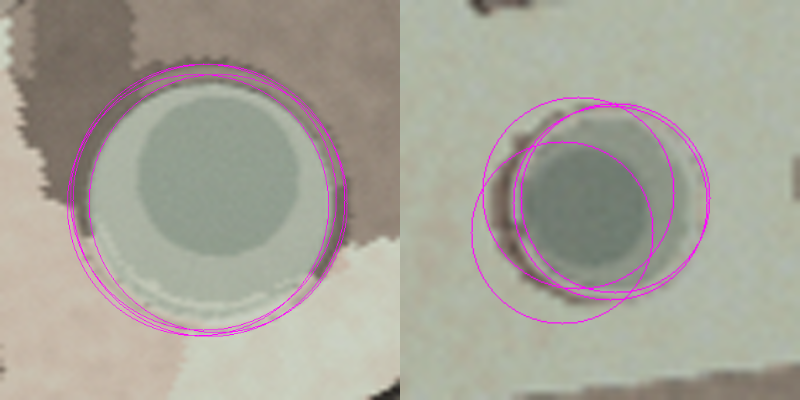

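The wrist fit at 0.99 of the known radius gives (0.475,-0.239) and the top fit gives (0.476,-0.241), so I'll use (0.475,-0.240). I'll descend to z = 0.09 and re-check.

Call:
{"fn": "send_rows", "kwargs": {"rows": [[[-0.12,-0.52,0.3],[0,0,0],80],[[0,0,0.8],[0,0,0],80],[[0,0,0.9],[0,0,0],80],[[0,0,0.9],[0,0,0],80],[[0,0,0.8],[0,0,0],80],[[0,0,0.3],[0,0,0],80],[[0,0,0],[0,0,0],80],[[0,0,0],[0,0,0],80]]}}

```text
t: 3.45
tcp_pos: [0.4752, -0.2396, 0.0896]
eef_rot: [-0.66, -3.071, -0.0]
force: [-1.7, -0.3, 0.2]
width: 0.937
gripper_force: 0.0
```

```bash
python3 - <<'E'
from h import *
from station import get_obs,grab_frame
o=get_obs(); print({k:np.round(o[k],4) for k in ('t','tcp_pos','width','force')})
f=grab_frame('wrist'); np.savez('wrist2.npz',**f)
print(proj(f,[.475,-.24,.025]),ring(f,[.475,-.24,.025],.032),'to lens:',(shift(o,[.475,-.24,.006])).round(2))
cv2.imwrite('pics/w2.png',f['color'][...,::-1])
E
```

```text
{'t': np.float64(3.45), 'tcp_pos': array([ 0.4752, -0.2396,  0.0896]), 'width': np.float64(0.9371), 'force': array([-1.6698, -0.2584,  0.1838])}
[252.13066876 205.82178814] [([0.4759, -0.2388, 0.025], 0.896), ([0.4745, -0.24, 0.025], 0.928), ([0.4703, -0.2351, 0.025], 0.884), ([0.4701, -0.2374, 0.025], 1.016)] to lens: [ 0.   -0.02  3.34]
```

View pics/w2.png

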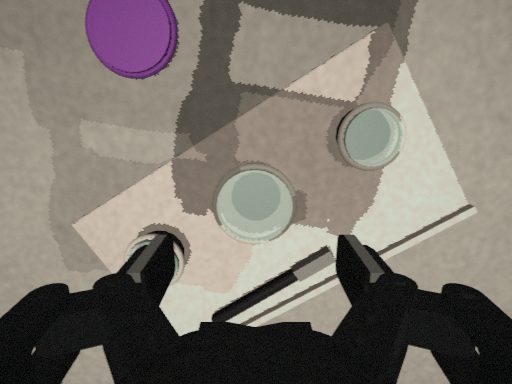

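The lens appears at (256,203) (rim 215–297 by 162–243), while my estimate projects to (252,206). I'll shift toward the near view and check how the fingers line up.

```bash
python3 - <<'E'
from h import *
from station import get_obs
f=dict(np.load('wrist2.npz')); o=get_obs()
p=ray(f,256,203,.023); print(p.round(4),shift(o,[p[0],p[1],.006]).round(2)*25)
g=f['color'][150:256,200:312]; cv2.imwrite('pics/c2.png',cv2.resize(g[...,::-1],(784,742)[:2] if 0 else (560,530),interpolation=cv2.INTER_CUBIC))
E
```

```text
[ 0.4748 -0.2367  0.023 ] [ 2.25  2.5  84.25]
```

View pics/c2.png

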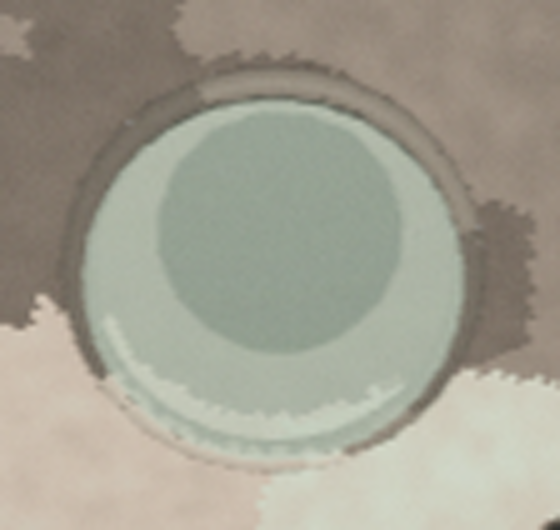

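Measured on the crop, the lens is centred at about (254.6,203.2), so I'll correct about +1.5 mm in tool x and +1.2 mm in tool y. The pen end is about 37 mm to the side of the finger line, so it is clear. Next I descend and close.

Call:
{"fn": "send_rows", "kwargs": {"rows": [[[0.07,0.05,0.5],[0,0,0],82],[[0,0,0.8],[0,0,0],82],[[0,0,0.8],[0,0,0],82],[[0,0,0.6],[0,0,0],82],[[0,0,0.4],[0,0,0],82],[[0,0,0.2],[0,0,0],82],[[0,0,0],[0,0,0],82],[[0,0,0],[0,0,0],82]]}}

```text
t: 4.17
tcp_pos: [0.4746, -0.238, 0.0075]
eef_rot: [0.66, 3.071, -0.001]
force: [0.3, 0.2, -0.6]
width: 0.958
gripper_force: 0.0
```

Call:
{"fn": "send_rows", "kwargs": {"rows": [[[0,0,0],[0,0,0],74],[[0,0,0],[0,0,0],72],[[0,0,0],[0,0,0],70],[[0,0,0],[0,0,0],68],[[0,0,0],[0,0,0],66],[[0,0,0],[0,0,0],64],[[0,0,0],[0,0,0],62],[[0,0,0],[0,0,0],60],[[0,0,0],[0,0,0],60],[[0,0,0],[0,0,0],60],[[0,0,0],[0,0,0],60]]}}

```text
t: 5.08
tcp_pos: [0.4743, -0.2379, 0.0075]
eef_rot: [0.66, 3.071, -0.001]
force: [-3.2, 0.7, 19.2]
width: 0.717
gripper_force: 60.5
```

```bash
python3 - <<'E'
from h import *
from station import get_obs,grab_frame
ims=[]
for n in('wrist','scene'):
    f=grab_frame(n); np.savez(n+'3.npz',**f); ims.append(f)
a=ims[0]['color']; s=ims[1]; u,v=proj(s,[.4745,-.238,.03]).astype(int); print(u,v)
b=s['color'][v-60:v+60,u-80:u+80]
im=np.hstack([cv2.resize(a,(400,300)),cv2.resize(b,(400,300),interpolation=cv2.INTER_CUBIC)]); cv2.imwrite('pics/g3.png',im[...,::-1])
E
```

```text
139 229
```

View pics/g3.png

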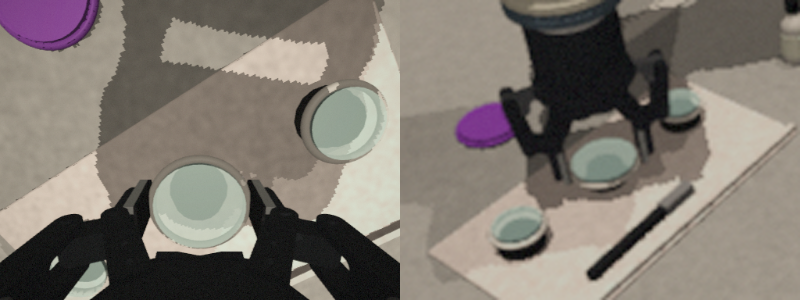

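The lens sits level between the pads, held by its edge at (198,203) in the left half. Lifting.

Call:
{"fn": "send_rows", "kwargs": {"rows": [[[0,0,-0.1],[0,0,0],60],[[0,0,-0.2],[0,0,0],60],[[0,0,-0.4],[0,0,0],60],[[0,0,-0.6],[0,0,0],60],[[0,0,-0.8],[0,0,0],60],[[0,0,-0.8],[0,0,0],60],[[0,0,-0.8],[0,0,0],60],[[0,0,-0.8],[0,0,0],60],[[0,0,-0.6],[0,0,0],60],[[0,0,-0.2],[0,0,0],60],[[0,0,0],[0,0,0],60],[[0,0,0],[0,0,0],60]]}}

```text
t: 6.18
tcp_pos: [0.474, -0.2377, 0.1391]
eef_rot: [-0.661, -3.071, -0.0]
force: [0.2, 0.2, -0.7]
width: 0.714
gripper_force: 64.6
```

```bash
python3 - <<'E'
from h import *
from station import get_obs,grab_frame
o=get_obs(); print({k:np.round(o[k],4) for k in ('t','tcp_pos','width','force','gripper_force')})
for n in('wrist','scene','top'):
    f=grab_frame(n); np.savez(n+'4.npz',**f)
    if n=='wrist':
        a=f['color'][150:350,156:356]; print('tcp px',proj(f,o['tcp_pos']+[0,0,.016]))
    if n=='scene':
        u,v=proj(f,o['tcp_pos']+[0,0,.02]).astype(int); b=f['color'][v-50:v+50,u-50:u+50]
im=np.hstack([cv2.resize(x,(400,400),interpolation=cv2.INTER_CUBIC) for x in(a,b)]); cv2.imwrite('pics/g4.png',im[...,::-1])
print(shift(o,[.559,.2875,o['tcp_pos'][2]]).round(2))
E
```

```text
{'t': np.float64(6.1833), 'tcp_pos': array([ 0.474 , -0.2377,  0.1391]), 'width': np.float64(0.7136), 'force': array([ 0.1859,  0.2481, -0.6821]), 'gripper_force': np.float64(64.6373)}
tcp px [251.70006573 259.42894552]
[ 5.54 20.55  0.  ]
```

View pics/g4.png

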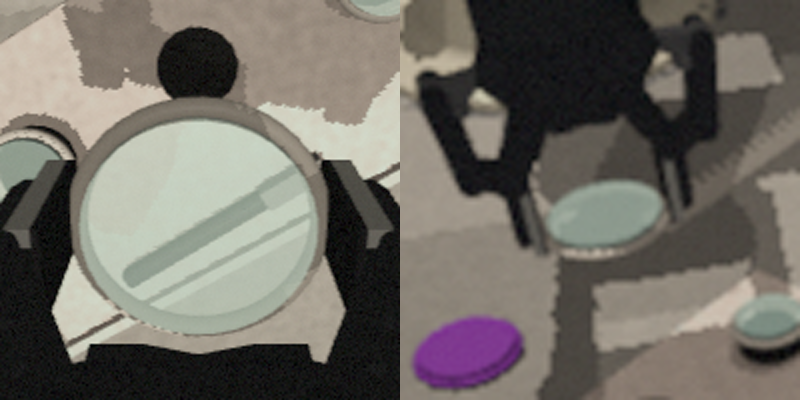

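The lens is held by its edge, level, centred at about (255.5,258). The bare board rest is visible at (254.5,181), so the tray rest will also be visible from this height. Carrying it over to the tray.

Call:
{"fn": "send_rows", "kwargs": {"rows": [[[0.1,0.4,0],[0,0,0],60],[[0.2,0.7,0],[0,0,0],60],[[0.24,0.9,0],[0,0,0],60],[[0.25,0.92,0],[0,0,0],60],[[0.25,0.92,0],[0,0,0],60],[[0.25,0.92,0],[0,0,0],60],[[0.25,0.92,0],[0,0,0],60],[[0.25,0.92,0],[0,0,0],60],[[0.25,0.92,0],[0,0,0],60],[[0.25,0.92,0],[0,0,0],60],[[0.25,0.92,0],[0,0,0],60],[[0.25,0.92,0],[0,0,0],60]]}}

```text
t: 7.33
tcp_pos: [0.5158, 0.027, 0.1387]
eef_rot: [-0.66, -3.07, 0.0]
force: [0.8, 0.7, -1.9]
width: 0.714
gripper_force: 64.6
```

Call:
{"fn": "send_rows", "kwargs": {"rows": [[[0.25,0.92,0],[0,0,0],60],[[0.25,0.92,0],[0,0,0],60],[[0.25,0.92,0],[0,0,0],60],[[0.25,0.92,0],[0,0,0],60],[[0.25,0.92,0],[0,0,0],60],[[0.25,0.92,0],[0,0,0],60],[[0.25,0.92,0],[0,0,0],60],[[0.25,0.92,0],[0,0,0],60],[[0.25,0.92,0],[0,0,0],60],[[0.25,0.92,0],[0,0,0],60],[[0.15,0.5,0],[0,0,0],60],[[0.05,0.2,0],[0,0,0],60]]}}

```text
t: 8.33
tcp_pos: [0.556, 0.2805, 0.1386]
eef_rot: [-0.658, -3.071, 0.0]
force: [-0.8, -0.5, -1.3]
width: 0.712
gripper_force: 64.6
```

Call:
{"fn": "send_rows", "kwargs": {"rows": [[[0,0,0],[0,0,0],60],[[0,0,0],[0,0,0],60],[[0,0,0],[0,0,0],60]]}}

```text
t: 8.58
tcp_pos: [0.5563, 0.2774, 0.1391]
eef_rot: [-0.662, -3.071, 0.001]
force: [-0.5, -0.2, 0.6]
width: 0.717
gripper_force: 64.6
```

```bash
python3 - <<'E'
from h import *
from station import get_obs,grab_frame
o=get_obs(); print({k:np.round(o[k],4) for k in ('t','tcp_pos','width','force','gripper_force')})
for n in('wrist','top'):
    f=grab_frame(n); np.savez(n+'5.npz',**f)
f=dict(np.load('wrist5.npz')); c=f['color']
hsv=cv2.cvtColor(c,cv2.COLOR_RGB2HSV)
m=(c.max(2)<60).astype(np.uint8); m[215:]=0
n,l,st,ce=cv2.connectedComponentsWithStats(m)
for i in range(1,n):
    if st[i,4]>200: print(st[i],ce[i].round(1),ray(f,*ce[i],.018).round(4))
print('pred seat px under tcp',proj(f,[*o['tcp_pos'][:2],.018]))
L=ray(f,255.5,258,o['tcp_pos'][2]+.0165); print('lens meas - tcp',(L-o['tcp_pos']).round(4))
# depth on lens along tool axes
z=f['z_map']; print([[round(float(z[258+dy,255+dx]),4) for dx in(-50,0,50)] for dy in(-45,0,45)])
print(shift(o,[.559,.287,.139]).round(2))
cv2.imwrite('pics/w5.png',c[...,::-1])
E
```

```text
{'t': np.float64(8.5833), 'tcp_pos': array([0.5563, 0.2774, 0.1391]), 'width': np.float64(0.7165), 'force': array([-0.4838, -0.1727,  0.6422]), 'gripper_force': np.float64(64.6347)}
[   0    0   58   77 3762] [25.8 37.9] [0.3657 0.1601 0.018 ]
[ 251  161   39   39 1213] [269.9 180.1] [0.557 0.294 0.018]
pred seat px under tcp [253.30451983 186.49396199]
lens meas - tcp [-0.0002  0.0021  0.0165]
[[0.2761, 0.1306, 0.2949], [0.1369, 0.1367, 0.1364], [0.2947, 0.1428, 0.3119]]
[0.06 0.39 0.01]
```

View pics/w5.png

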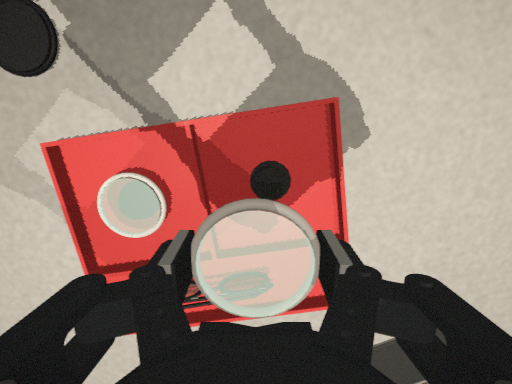

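The wrist view shows the bare rest at (270,180), the tray lens at (132,205) and the held lens at (256,258). I'll use depth to isolate the top of the rest and check the held lens's tilt.

```bash
cat >> h.py <<'E'
def cloud(f):
    z=f['z_map']; v,u=np.mgrid[:z.shape[0],:z.shape[1]]
    P=np.stack([u,v,np.ones_like(u)],-1)@np.linalg.inv(f['camera_matrix']).T*z[...,None]
    return (P-f['t'])@f['R']
E
python3 - <<'E'
from h import *
from station import get_obs
o=get_obs()
for n in('wrist5','top0','top5'):
    f=dict(np.load(n+'.npz')); W=cloud(f)
    d=np.hypot(W[...,0]-.557,W[...,1]-.29)
    m=(d<.03)&(f['color'].max(2)<70)&(W[...,2]<.04); 
    print(n,'heights',np.percentile(W[m][:,2],[5,50,95]).round(4) if m.any() else None)
    top=m&(W[...,2]>.0135)
    if top.any():
        uv=np.argwhere(top)[:,::-1]; (c,r)=cv2.minEnclosingCircle(uv.astype(np.float32))
        print(top.sum(),'centroid',W[top].mean(0).round(4),'circ',ray(f,*c,.018).round(4),r)
f=dict(np.load('wrist5.npz')); W=cloud(f); P=W[230:291,225:286].reshape(-1,3); P=P[P[:,2]>.12]
A=np.c_[P[:,:2]-P[:,:2].mean(0),np.ones(len(P))]; s=np.linalg.lstsq(A,P[:,2],rcond=None)[0]; print('lens slope',s.round(4),'z-tcp',s[2]-o['tcp_pos'][2])
m=(f['z_map']<.16)&(W[...,2]>.14)&(W[...,2]<.165)&(f['color'].max(2)>75)&(np.hypot(W[...,0]-o['tcp_pos'][0],W[...,1]-o['tcp_pos'][1])<.034); e=cv2.fitEllipse(cv2.convexHull(np.argwhere(m)[:,::-1].astype(np.float32))); print('lens ellipse',e, (ray(f,*e[0],o['tcp_pos'][2]+.0165)-o['tcp_pos']).round(4))
E
```

```text
wrist5 heights [0.0063 0.0181 0.0194]
885 centroid [0.5599 0.293  0.0184] circ [0.5603 0.2929 0.018 ] 17.07004165649414
top0 heights [0.0039 0.0167 0.0201]
124 centroid [0.5605 0.291  0.0179] circ [0.5606 0.2905 0.018 ] 6.32868766784668
top5 heights [-0.0004  0.0062  0.0153]
2 centroid [0.5666 0.2777 0.0191] circ [0.5667 0.2779 0.018 ] 0.5001000165939331
lens slope [-0.1755  0.0847  0.159 ] z-tcp 0.019704208020859926
lens ellipse ((254.3523712158203, 257.7225036621094), (118.13096618652344, 145.0938262939453), 98.48475646972656) [-0.0009  0.0016  0.0165]
```

```bash
python3 - <<'E'
from h import *
def fit(n,u,v,r,lo,hi):
    f=dict(np.load(n+'.npz')); W=cloud(f); P=W[v-r:v+r,u-r:u+r].reshape(-1,3); P=P[(P[:,2]>lo)&(P[:,2]<hi)]
    A=np.c_[P[:,:2]-P[:,:2].mean(0),np.ones(len(P))]; s=np.linalg.lstsq(A,P[:,2],rcond=None)[0]; print(n,len(P),s.round(4))
fit('wrist5',132,205,20,.0,.05); fit('wrist5',420,180,30,-.02,.02); fit('wrist5',270,180,10,.01,.03)
fit('wrist2',256,203,20,.01,.05); fit('wrist3',254,258,30,.01,.05); fit('wrist4',255,258,30,.13,.18); fit('wrist5',255,258,30,.13,.18)
E
```

```text
wrist5 1589 [-0.0022 -0.0001  0.0273]
wrist5 3579 [ 0.0004 -0.0007  0.0004]
wrist5 398 [-0.0088 -0.0094  0.0184]
wrist2 1593 [-0.001  -0.0015  0.0274]
wrist3 3581 [0.0002 0.0061 0.0274]
wrist4 3587 [0.0022 0.0078 0.1588]
wrist5 3592 [0.0006 0.0055 0.1588]
```

With stray points removed, the held lens is level (slope about 0.006). The seat top is at (0.5603,0.2929) in the wrist view. Subtracting the measured lens-minus-TCP offset gives a TCP target of (0.5608,0.2909), which agrees with the top view. Descending to z = 0.035 and re-checking.

Call:
{"fn": "send_rows", "kwargs": {"rows": [[[0.03,0.26,0],[0,0,0],60],[[0.03,0.3,0.2],[0,0,0],60],[[0,0,0.5],[0,0,0],60],[[0,0,0.8],[0,0,0],60],[[0,0,0.9],[0,0,0],60],[[0,0,0.9],[0,0,0],60],[[0,0,0.6],[0,0,0],60],[[0,0,0.26],[0,0,0],60],[[0,0,0],[0,0,0],60],[[0,0,0],[0,0,0],60]]}}

```text
t: 9.52
tcp_pos: [0.5612, 0.2922, 0.0355]
eef_rot: [0.661, 3.071, 0.0]
force: [0.7, 0.5, 0.4]
width: 0.715
gripper_force: 64.6
```

```bash
python3 - <<'E'
from h import *
from station import get_obs,grab_frame
o=get_obs(); print({k:np.round(o[k],4) for k in ('t','tcp_pos','width','force','gripper_force')})
f=grab_frame('wrist'); np.savez('wrist6.npz',**f)
cv2.imwrite('pics/w6.png',cv2.resize(f['color'][170:350,136:376][...,::-1],(720,540),interpolation=cv2.INTER_CUBIC))
print(proj(f,[.5603,.2929,.018]), shift(o,[.5608,.2909,.010]).round(3))
E
```

```text
{'t': np.float64(9.5167), 'tcp_pos': array([0.5612, 0.2922, 0.0355]), 'width': np.float64(0.7148), 'force': array([0.7033, 0.5352, 0.3549]), 'gripper_force': np.float64(64.6439)}
[252.69653484 229.59918291] [-0.007 -0.055  1.019]
```

View pics/w6.png

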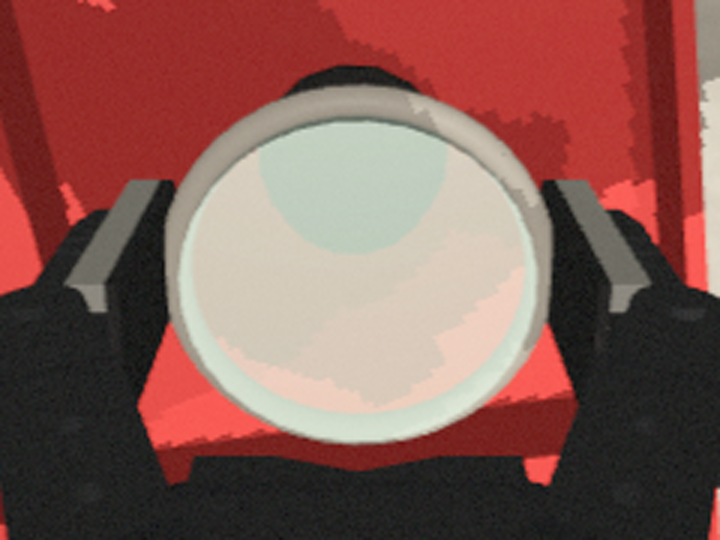

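The rest, seen through the glass, is centred at x≈353 against x≈359 for the lens. So the lens is about 1.3 mm too far to +y, which matches the computed −0.055 correction. Applying it and creeping down.

Call:
{"fn": "send_rows", "kwargs": {"rows": [[[-0.01,-0.05,0.3],[0,0,0],60],[[0,0,0.4],[0,0,0],60],[[0,0,0.2],[0,0,0],60],[[0,0,0.1],[0,0,0],60],[[0,0,0.05],[0,0,0],60],[[0,0,0],[0,0,0],60],[[0,0,0],[0,0,0],60],[[0,0,0],[0,0,0],60]]}}

```text
t: 10.23
tcp_pos: [0.5608, 0.2908, 0.0093]
eef_rot: [0.661, 3.071, 0.0]
force: [0.1, -0.4, -0.6]
width: 0.714
gripper_force: 64.6
```

Call:
{"fn": "send_rows", "kwargs": {"rows": [[[0,0,0.03],[0,0,0],60],[[0,0,0.02],[0,0,0],60],[[0,0,0.015],[0,0,0],60],[[0,0,0],[0,0,0],60],[[0,0,0],[0,0,0],60]]}}

```text
t: 10.65
tcp_pos: [0.5608, 0.2907, 0.0078]
eef_rot: [0.661, 3.071, 0.0]
force: [-0.6, -1.5, 4.8]
width: 0.715
gripper_force: 65.2
```

It is in contact with a light 4.8 N. Releasing slowly.

Call:
{"fn": "send_rows", "kwargs": {"rows": [[[0,0,0],[0,0,0],61],[[0,0,0],[0,0,0],62],[[0,0,0],[0,0,0],63],[[0,0,0],[0,0,0],64],[[0,0,0],[0,0,0],65],[[0,0,0],[0,0,0],67],[[0,0,0],[0,0,0],70],[[0,0,0],[0,0,0],73],[[0,0,0],[0,0,0],74],[[0,0,0],[0,0,0],75],[[0,0,0],[0,0,0],75],[[0,0,0],[0,0,0],75]]}}

```text
t: 11.65
tcp_pos: [0.5606, 0.2907, 0.0074]
eef_rot: [-0.661, -3.071, -0.0]
force: [0.3, 0.4, 0.2]
width: 0.878
gripper_force: 0.0
```

Call:
{"fn": "send_rows", "kwargs": {"rows": [[[0,0,-0.2],[0,0,0],75],[[0,0,-0.4],[0,0,0],75],[[0,0,-0.6],[0,0,0],75],[[0,0,-0.8],[0,0,0],75],[[0,0,-0.9],[0,0,0],75],[[0,0,-0.9],[0,0,0],75],[[0,0,-0.9],[0,0,0],75],[[0,0,-0.6],[0,0,0],75],[[0,0,-0.2],[0,0,0],75],[[0,0,0],[0,0,0],75],[[0,0,0],[0,0,0],75]]}}

```text
t: 12.57
tcp_pos: [0.5604, 0.2906, 0.1447]
eef_rot: [-0.661, -3.071, 0.0]
force: [-0.5, -0.7, -1.0]
width: 0.872
gripper_force: 0.0
```

```bash
python3 - <<'E'
from h import *
from station import get_obs,grab_frame
o=get_obs(); print({k:np.round(o[k],4) for k in ('t','tcp_pos','width','force')})
f=grab_frame('wrist'); W=cloud(f); c=f['color']
u,v=proj(f,[.5603,.2929,.025]).astype(int); print(u,v)
P=W[v-20:v+20,u-20:u+20].reshape(-1,3); A=np.c_[P[:,:2]-P[:,:2].mean(0),np.ones(len(P))]; print('slope,z',np.linalg.lstsq(A,P[:,2],rcond=None)[0].round(4))
near=np.hypot(W[...,0]-.5603,W[...,1]-.2929)<.045
m=near&(W[...,2]>.0225)&(W[...,2]<.03); print('lens centroid',W[m].mean(0).round(4), 'extent',np.ptp(W[m],0).round(4))
cv2.imwrite('pics/w7.png',cv2.resize(c[v-70:v+80,u-100:u+100][...,::-1],(720,540),interpolation=cv2.INTER_CUBIC))
E
```

```text
{'t': np.float64(12.5667), 'tcp_pos': array([0.5604, 0.2906, 0.1447]), 'width': np.float64(0.8721), 'force': array([-0.4706, -0.6541, -1.0255])}
255 185
slope,z [-0.5607  0.2565  0.0287]
lens centroid [0.561  0.2917 0.0268] extent [0.0636 0.0634 0.0073]
```

View pics/w7.png

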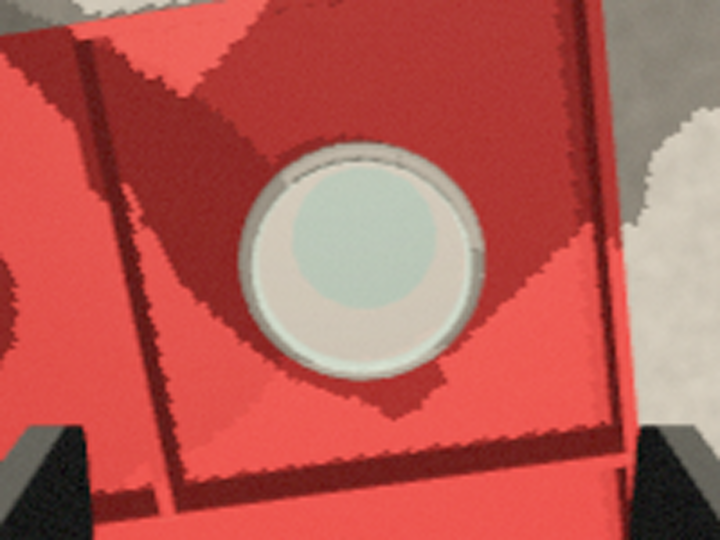

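```bash
python3 - <<'E'
from h import *
from station import grab_frame
f=grab_frame('wrist'); W=cloud(f); c=f['color']
near=np.hypot(W[...,0]-.5603,W[...,1]-.2929)<.045
m=near&(W[...,2]>.0215)&(W[...,2]<.03)
q=W[m]; (ce,r)=cv2.minEnclosingCircle(q[:,:2].astype(np.float32)); print('lens circle',np.round(ce,4),round(r,4))
f5=dict(np.load('wrist5.npz'));W5=cloud(f5)
t=(np.hypot(W5[...,0]-.5603,W5[...,1]-.2929)<.03)&(W5[...,2]>.016)&(W5[...,2]<.021)&(f5['color'].max(2)<70)
(ce2,r2)=cv2.minEnclosingCircle(W5[t][:,:2].astype(np.float32)); print('seat circle',np.round(ce2,4),round(r2,4))
k=W[near&(W[...,2]>.0262)&(W[...,2]<.029)]; A=np.c_[k[:,:2]-k[:,:2].mean(0),np.ones(len(k))]; print('face',len(k),np.linalg.lstsq(A,k[:,2],rcond=None)[0].round(4))
# blob (dark disc through glass) now vs blob seen bare, both cast to z=.018
v0,u0=185-70,255-100
lens=m&(np.hypot(W[...,0]-ce[0],W[...,1]-ce[1])<.026)
d=(lens&(c[...,0].astype(int)<c[...,1]-3)).astype(np.uint8); d=cv2.morphologyEx(d,cv2.MORPH_OPEN,np.ones((5,5)))
M=cv2.moments(d,True); b=M['m10']/M['m00'],M['m01']/M['m00']; print('blob',np.round(b,1),M['m00'],ray(f,*b,.018).round(4),'bare blob',ray(f5,269.9,180.1,.018).round(4))
E
```

```text
lens circle [0.5627 0.2911] 0.0321
seat circle [0.5602 0.2929] 0.0161
face 2713 [-0.0006 -0.0004  0.0274]
blob [256.1 181.3] 1200.0 [0.5577 0.2944 0.018 ] bare blob [0.557  0.2939 0.018 ]
```

The lens is flat, but it sits about 2.9 mm off the seat centre along −tool x (lens (0.5627,0.2911), seat (0.5602,0.2929), both from the wrist view). There is plenty of time, so I'll regrip and shift it by +0.11 / +0.03.

Call:
{"fn": "send_rows", "kwargs": {"rows": [[[0,0,0.3],[0,0,0],76],[[0,0,0.7],[0,0,0],76],[[0,0,0.9],[0,0,0],76],[[0,0,0.9],[0,0,0],76],[[0,0,0.9],[0,0,0],76],[[0,0,0.8],[0,0,0],76],[[0,0,0.5],[0,0,0],76],[[0,0,0.3],[0,0,0],76],[[0,0,0.18],[0,0,0],76],[[0,0,0],[0,0,0],76],[[0,0,0],[0,0,0],74]]}}

```text
t: 13.58
tcp_pos: [0.561, 0.2908, 0.0084]
eef_rot: [0.661, 3.071, 0.001]
force: [-0.1, -0.6, -0.2]
width: 0.87
gripper_force: 0.0
```

Call:
{"fn": "send_rows", "kwargs": {"rows": [[[0,0,0],[0,0,0],72],[[0,0,0],[0,0,0],70],[[0,0,0],[0,0,0],68],[[0,0,0],[0,0,0],66],[[0,0,0],[0,0,0],64],[[0,0,0],[0,0,0],62],[[0,0,0],[0,0,0],60],[[0,0,0],[0,0,0],60],[[0,0,0],[0,0,0],60],[[0,0,0],[0,0,0],60]]}}

```text
t: 14.42
tcp_pos: [0.5607, 0.2907, 0.0089]
eef_rot: [0.66, 3.071, 0.0]
force: [-3.9, -2.2, 16.4]
width: 0.717
gripper_force: 61.0
```

Call:
{"fn": "send_rows", "kwargs": {"rows": [[[0,0,-0.1],[0,0,0],60],[[0,0,-0.2],[0,0,0],60],[[0.06,0.015,0],[0,0,0],60],[[0.05,0.015,0],[0,0,0],60],[[0,0,0],[0,0,0],60],[[0,0,0],[0,0,0],60]]}}

```text
t: 14.92
tcp_pos: [0.5582, 0.2925, 0.0152]
eef_rot: [-0.66, -3.071, 0.0]
force: [-0.4, -0.8, -0.3]
width: 0.719
gripper_force: 63.5
```

Call:
{"fn": "send_rows", "kwargs": {"rows": [[[0,0,0.1],[0,0,0],60],[[0,0,0.08],[0,0,0],60],[[0,0,0.04],[0,0,0],60],[[0,0,0.02],[0,0,0],60],[[0,0,0],[0,0,0],60],[[0,0,0],[0,0,0],60]]}}

```text
t: 15.42
tcp_pos: [0.5584, 0.2925, 0.0093]
eef_rot: [-0.661, -3.071, 0.0]
force: [0.0, -0.4, 0.2]
width: 0.715
gripper_force: 63.5
```

Call:
{"fn": "send_rows", "kwargs": {"rows": [[[0,0,0.015],[0,0,0],60],[[0,0,0.015],[0,0,0],60],[[0,0,0],[0,0,0],60],[[0,0,0],[0,0,0],60]]}}

```text
t: 15.75
tcp_pos: [0.5585, 0.2925, 0.009]
eef_rot: [0.661, 3.071, 0.0]
force: [-0.9, -1.6, 6.5]
width: 0.712
gripper_force: 64.0
```

Contact at 6.5 N. Releasing and backing away.

Call:
{"fn": "send_rows", "kwargs": {"rows": [[[0,0,0],[0,0,0],61],[[0,0,0],[0,0,0],62],[[0,0,0],[0,0,0],63],[[0,0,0],[0,0,0],64],[[0,0,0],[0,0,0],65],[[0,0,0],[0,0,0],67],[[0,0,0],[0,0,0],70],[[0,0,0],[0,0,0],73],[[0,0,0],[0,0,0],74],[[0,0,0],[0,0,0],75],[[0,0,0],[0,0,0],75],[[0,0,0],[0,0,0],75]]}}

```text
t: 16.75
tcp_pos: [0.5585, 0.2925, 0.0087]
eef_rot: [0.661, 3.071, 0.0]
force: [-1.1, -0.1, 0.1]
width: 0.878
gripper_force: 0.0
```

Call:
{"fn": "send_rows", "kwargs": {"rows": [[[0,0,-0.2],[0,0,0],75],[[0,0,-0.4],[0,0,0],75],[[0,0,-0.6],[0,0,0],75],[[0,0,-0.8],[0,0,0],75],[[0,0,-0.9],[0,0,0],75],[[0,0,-0.9],[0,0,0],75],[[0,0,-0.9],[0,0,0],75],[[0,0,-0.6],[0,0,0],75],[[0,0,-0.2],[0,0,0],75],[[0,0,0],[0,0,0],75],[[0,0,0],[0,0,0],75]]}}

```text
t: 17.67
tcp_pos: [0.5582, 0.2924, 0.146]
eef_rot: [-0.661, -3.071, 0.0]
force: [0.9, -0.1, -0.1]
width: 0.877
gripper_force: 0.0
```

```bash
python3 - <<'E'
from h import *
from station import grab_frame,get_obs
print(get_obs()['t'])
f=grab_frame('wrist'); W=cloud(f)
near=np.hypot(W[...,0]-.5603,W[...,1]-.2929)<.045
m=near&(W[...,2]>.0215)&(W[...,2]<.03)
(ce,r)=cv2.minEnclosingCircle(W[m][:,:2].astype(np.float32)); print('lens circle',np.round(ce,4),round(r,4),'seat .5602 .2929')
k=W[near&(W[...,2]>.0262)&(W[...,2]<.029)]; A=np.c_[k[:,:2]-k[:,:2].mean(0),np.ones(len(k))]; print('face',len(k),np.linalg.lstsq(A,k[:,2],rcond=None)[0].round(4))
a,b=(dict(np.load('top0.npz')) ,grab_frame('top')); d=np.abs(a['color'].astype(int)-b['color']).max(2)
cv2.imwrite('pics/end.png',b['color'][...,::-1])
E
```

```text
17.6667
lens circle [0.5602 0.293 ] 0.0319 seat .5602 .2929
face 2673 [ 0.0008 -0.0006  0.0274]
```

The lens is now centred to within about 0.1 mm of the measured seat and lies flat. The arm is clear, so I'm handing in.

```bash
python3 -c "
from station import robot
print(robot.hand_in())"
```

```text
the job is handed in; nothing more can be done
None
```

I laid the board's middle (large) lens on the tray's empty left rest, same side up, flat and centred to about 0.1 mm by my last wrist-camera reading, and handed the job in at about 17.7 s; no verdict came back, and I did not re-check the bystander objects before handing in.

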